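Put three gilt ornaments back on their own plinths

ROBOT

A 6-joint arm with a two-finger parallel gripper is mounted at the origin on the work surface. World frame = base frame: x ahead of the robot, y to its left, z up, the work surface at z = 0. Lengths are in m, angles in rad, forces in N, time in s.
With the tool pointing down it reaches from about 0.375 to 0.9 m from the base axis. Payload 3.1 kg.
Tool frame: the origin (TCP) lies between the finger pads; the fingertips stand manip.finger_overhang ahead of it and the grasp point (between the pads) lies 5 mm behind it (manip.finger_overhang is the distance from the TCP to the fingertips, in m); z points along the fingers, y is the line along which they close (so a half turn about z gives the same grasp; the last joint's range is limited). The gripper opens to 85 mm and grips with 20 to 120 N. Pads are 22 mm wide; open, the fingers measure 114 mm over their backs; the gripper's body (76 mm by 85 mm) begins 54 mm behind the grasp point. The pads swing forward as they close: fully open they stand 13 mm farther back than shut.
Start: joints at [1.069, 0.527, 1.433, -0, 1.181, -0.178], TCP at [0.198, 0.593, 0.245] pointing down, gripper open.
Joint ranges: [-3.08, 3.08], [-0.75, 2.2], [0.22, 2.44], [-1.43, 4.57], [0, 2.65], [-2.85, 2.85]. Speed limits (rad/s): [2.79, 2.79, 3.14, 3.14, 3.14, 3.14].

INTERFACE

Orientations are given as a unit quaternion [x, y, z, w].
In Python, from station import manip gives the robot as it stands.
- The arm moves only by the tool drive_tool, never from a script. Its argument "plan" is a list of rows, each a list of 7 numbers: the shift along the tool's x, y, z in m, then the turn, a rotation vector about the tool's x, y, z in degrees, then the opening, from -1 (shut) to 1 (fully open). In form: [[x, y, z, wx, wy, wz, gripper], ...]. A call has 1 to 10 rows; each row shifts and turns the commanded pose from where the row before left it, along the tool's axes as they then stand; what a row does not reach is not made up. A row lasts 1/10 s, in which the tool goes at most 50 mm and 8.59 degrees, less where a joint would pass 70% of its speed; a pose out of reach is approached as far as the arm can. A call is refused whole if a number of a shift passes 0.05 or a number of a turn 8.59, either way. A call with a gripper value outside its range is refused whole. The fingers move at their own pace and stop on an object; "newtons" is the grip in N (left out, the last holds). Time passes only in rows, so rows that do not move let the fingers close. It gives the time, the measured TCP pose, the force, the opening and the grip force at its end, in the units of the state.
- manip.sense(): the state, without advancing time (a new reading comes with each control period).
- manip.snapshot(name): name is "scene" or "top" or "wrist"; returns a dict with "image" (384x512x3 uint8, red, green, blue), "z_map" (384x512 float32, m along the optical axis (not along the pixel's ray), 0 where there is no reading), "fov_y" (degrees; the focal length in pixels is half the picture's height over the tangent of half this angle, whatever the lens; pixels are square), "cx", "cy" (the principal point, pixels), "k1" (the pictures are not rectified: a ray, as slopes to the right and down, at radius r is drawn at 1 + k1 r^2 times it, then the intrinsics apply), "extrinsics" (4x4, takes a point from camera to world coordinates); the wrist camera has in their place "mount" (4x4, takes a point from camera to tool coordinates, whose origin is the TCP and whose axes are the flange's). Camera axes: x right, y up, looking along -z (the intrinsics and any distortion apply to the point x, -y, -z); pixel columns grow to the right and rows downward; lengths in m; the calibration is good to about 2 mm. A picture is of the moment at which its call begins: read the wrist's pose just before it.
- manip.sign_off(): hands the job in; it is judged then, once.
The state is a dict: "t": time; "q": joint angles; "qd": joint speeds; "tau": joint torques, N m; "tcp_pos": TCP position; "tool_rot": TCP orientation; "force": force on the tool from outside, world axes, zero at the start; "ft_torque": the same for the moment, N m; "finger_gap": opening from 0.0 (shut) to 1.0 (fully open); "gripper_force": force on a finger pad.
Only numpy, scipy, OpenCV 4.12 (cv2) and the standard library are available. Lean on these libraries where they do the work, as an engineer would, in place of code of your own. Each camera call takes 0.05 s, during which the arm holds its last target. There are 200 camera calls.

TASK

The three gilt ornaments all stand on the wrong plinths: move each onto the plinth that has the shape of its foot (urn on the round one, square pillar on the square one, medallion on the oblong one), upright, in the middle, with the edges of the pillar's and the medallion's feet parallel to those of their plinths. The empty cork pad is there if you need to park one meanwhile. Set them down gently without dropping or tipping them over, and leave the jar, the shallow tin and the flat brush where they are.

Things in the scene. Friction and masses are not known exactly. Their poses are not given: they have to be found in the camera images.
- urn: Gilt metal urn, turned, 95 mm tall, about 0.25 kg, loose, at the start on a wrong plinth. Round foot 56 mm across, 7 mm thick; belly 52 mm across at 38 to 44 mm height; straight round neck 30 mm across from 50 to 86 mm height (grip here), then a small pointed cap. Origin: centre of the underside of its foot; z up its axis.
- pillar: Gilt metal square pillar, 94 mm tall, about 0.3 kg, loose, at the start on a wrong plinth. Foot 56 x 56 mm, 8 mm thick; a step 42 x 42 mm up to 16 mm; straight shaft 30 x 30 mm from 16 to 82 mm height (grip across two faces); small stepped tip. Origin: centre of the underside of its foot; z up, x and y parallel to the edges of foot and shaft.
- medallion: Gilt metal disc, 64 mm across, 16 mm thick, on edge on an oblong foot; 88 mm tall, about 0.25 kg, loose, at the start on a wrong plinth. Foot 80 (x) x 44 (y) mm, 8 mm thick; block and scrolls 22 mm wide (y) up to 25 mm height; disc centre 56 mm up, flat faces look along +y and -y (grip across them). Origin: centre of the foot's underside; z up.
- round_plinth: Dark wooden disc, 80 mm across, 24 mm high, flat top: the urn's own plinth. Fixed to the bench. Origin: centre of its underside; z up.
- square_plinth: Dark wooden block, 80 x 80 mm, 24 mm high, flat top: the pillar's own plinth. Fixed to the bench. Origin: centre of its underside; z up. x and y parallel to its edges.
- oblong_plinth: Dark wooden block, 106 mm (x) x 66 mm (y), 24 mm high, flat top: the medallion's own plinth. Fixed to the bench. Origin: centre of its underside; z up. x along its long side.
- cork_pad: Square cork pad, 110 x 110 mm, 10 mm high, flat top, empty at the start: the free spot on which an ornament may be parked. Fixed to the bench. Origin: centre of its underside; z up. x and y parallel to its edges.
- size_jar: Bystander: small amber glass jar with a black cap, 42 mm across, 65 mm tall, loose. Origin: centre of its underside.
- tin: Bystander: open shallow aluminium tin, 64 mm across, 22 mm tall, loose. Origin: centre of its underside.
- flat_brush: Bystander: flat brush lying on the bench, red handle and black bristles, 123 mm long (x, bristles to +x), 34 mm wide, 7 mm thick, loose. Origin: on its underside, near the middle of its length.
Mind the look-alikes: they are no part of the job. What is shaped like the medallion but red is not meant.

How it is judged:
By the outcome, as a careful person would: the job done as asked, in the order asked, and still so for the second after the job is handed in, with the robot touching nothing.
It also fails if it takes over 112 s, if anything falls off the work surface, if the arm or the gripper's body presses on something with over 40 N, if the wrist force passes 120 N, or if a joint passes its speed limit or range.

## Working session

There is one attempt and no reset: what is moved stays moved. The work goes in short steps, Python scripts to look and compute and a tool call to move; the robot and the scene stay as the last step left them, time stands still between calls to the robot, and variables do not carry over. Pictures are saved under pics/ and viewed, at most 14 in all, crops included, and the job is handed in when it is done.

Besides the shell and the picture viewer there is one more tool, called after "Request:" by a JSON object that holds its "op" and its "data". drive_tool: Moves the arm, as the interface text tells. Its arguments: {"type":"object","properties":{"plan":{"type":"array"},"newtons":{"type":"number"}},"required":["plan"]}

```bash
ls; mkdir -p pics; python3 - <<'E'
from station import manip
import cv2,numpy as np
s=manip.sense();print({k:np.round(v,3) for k,v in s.items()},manip.finger_overhang)
for n in("scene","top"):
    d=manip.snapshot(n);cv2.imwrite(f"pics/{n}0.png",d["image"][:,:,::-1]);np.savez(f"{n}0.npz",**d)
    print(n,d["fov_y"],d["cx"],d["cy"],d["k1"],np.round(d["extrinsics"],3).tolist(),(d["z_map"]>0).mean())
E
```

```text
pics
{'t': np.float64(0.0), 'q': array([ 1.07 ,  0.528,  1.434,  0.   ,  1.181, -0.178]), 'qd': array([-0.001,  0.001, -0.   , -0.002, -0.   ,  0.001]), 'tau': array([-0.0000e+00, -4.4235e+01, -1.7803e+01, -0.0000e+00,  8.0000e-03,
        0.0000e+00]), 'tcp_pos': array([0.198, 0.592, 0.244]), 'tool_rot': array([ 0.161,  0.987, -0.001, -0.   ]), 'force': array([-0.138,  0.995, -0.547]), 'ft_torque': array([-0.041, -0.037, -0.018]), 'gripper_force': np.float64(0.0), 'finger_gap': np.float64(0.997)} 0.014
scene 51.327835140486734 256.5631497535161 192.74613083847663 -0.13351402369582974 [[-0.736, -0.53, 0.422, 0.925], [0.677, -0.585, 0.446, 0.354], [0.01, 0.614, 0.789, 0.807], [0.0, 0.0, 0.0, 1.0]] 0.9959157307942709
top 56.32659323600957 251.57796114150435 193.10428410888687 -0.09971646936439747 [[-0.026, 0.987, -0.16, 0.371], [-1.0, -0.025, 0.008, -0.045], [0.004, 0.16, 0.987, 0.959], [0.0, 0.0, 0.0, 1.0]] 0.9959767659505209
```

View pics/scene0.png

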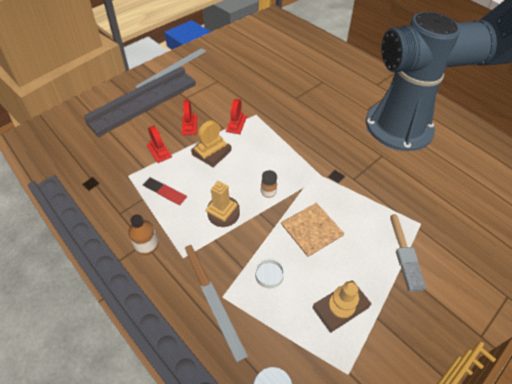

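View pics/top0.png

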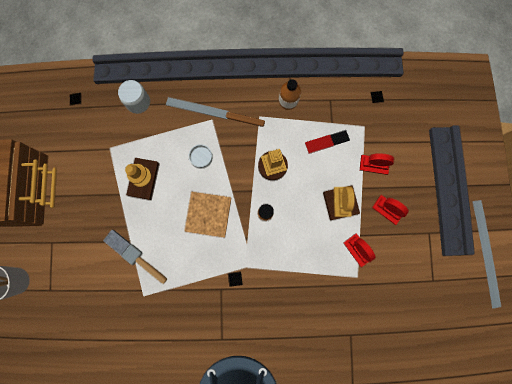

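The scene view shows the urn on the oblong plinth (345,300), the pillar on the round one (222,205) and the medallion on the square one (211,145). The cork is at (313,229). In the top view the urn is at (140,180), the pillar at (273,163), the medallion at (343,203) and the cork at (208,214). The red look-alikes are at the right, by the medallion.

```bash
cat > h.py <<'E'
import numpy as np,cv2
from scipy.spatial.transform import Rotation as R
def K(d):
    f=d["image"].shape[0]/2/np.tan(np.radians(float(d["fov_y"]))/2)
    return np.array([[f,0,float(d["cx"])],[0,f,float(d["cy"])],[0,0,1]])
def rays(d,uv):
    p=cv2.undistortPoints(np.asarray(uv,float).reshape(-1,1,2),K(d),np.array([float(d["k1"]),0,0,0,0]))[:,0]
    v=np.c_[p[:,0],-p[:,1],-np.ones(len(p))]; T=d["T"]
    return T[:3,3],v@T[:3,:3].T
def onplane(d,uv,z):
    o,v=rays(d,uv); return o+v*((z-o[2])/v[:,2])[:,None]
def cloud(d):
    h,w=d["z_map"].shape; u,v=np.meshgrid(np.arange(w),np.arange(h)); uv=np.c_[u.ravel(),v.ravel()]
    o,r=rays(d,uv); return (o+r*d["z_map"].ravel()[:,None]).reshape(h,w,3)
def proj(d,P):
    T=np.linalg.inv(d["T"]);p=np.atleast_2d(P)@T[:3,:3].T+T[:3,3]
    p=p*[1,-1,-1]
    return cv2.projectPoints(p,np.zeros(3),np.zeros(3),K(d),np.array([float(d["k1"]),0,0,0,0]))[0][:,0]
def meet(d1,uv1,d2,uv2):
    o1,v1=rays(d1,[uv1]);o2,v2=rays(d2,[uv2]);A=np.c_[v1[0],-v2[0]]
    s=np.linalg.lstsq(A,o2-o1,rcond=None)[0];a=o1+s[0]*v1[0];b=o2+s[1]*v2[0]
    return (a+b)/2,np.linalg.norm(a-b)
def load(n):
    d=dict(np.load(n));
    if "T" not in d:d["T"]=d["extrinsics"]
    return d
def shot(name,save):
    from station import manip
    s=manip.sense();d=manip.snapshot(name)
    if name=="wrist":
        T=np.eye(4);T[:3,:3]=R.from_quat(s["tool_rot"]).as_matrix();T[:3,3]=s["tcp_pos"];d["T"]=T@d["mount"]
    else:d["T"]=d["extrinsics"]
    np.savez(save+".npz",**d);cv2.imwrite(f"pics/{save}.png",d["image"][:,:,::-1]);return d
def gold(d):
    h=cv2.cvtColor(d["image"],cv2.COLOR_RGB2HSV)
    return ((h[...,0]>14)&(h[...,0]<28)&(h[...,1]>140)&(h[...,2]>90)).astype(np.uint8)
def dark(d):
    h=cv2.cvtColor(d["image"],cv2.COLOR_RGB2HSV)
    return ((h[...,2]<100)&(h[...,1]>60)).astype(np.uint8)
E
python3 - <<'E'
from h import *
from station import manip
t=load("top0.npz");s=load("scene0.npz")
tp=dict(urn=(140,180),pil=(273,163),med=(343,203),cork=(208,214),tin=(201,156),jar=(265,212),brush=(327,141))
C=cloud(t);S=cloud(s)
for k,(u,v) in tp.items():
    c=C[v-22:v+23,u-22:u+23].reshape(-1,3);print(k,C[v,u].round(3),c[:,2].max().round(3))
print(onplane(t,[[375,161],[390,208],[360,250]],.05).round(3))
# scene/top two-view tips
print(meet(t,(131,168),s,(346,286)),meet(t,(274,154),s,(220,184)))
w=manip.snapshot("wrist");print(w["mount"].round(3).tolist(),w["fov_y"],w["cx"],w["cy"],w["k1"])
for d,n,pts in((t,"top",tp),):
    for k in("urn","pil","med"):
        u,v=pts[k];print(k,d["image"][v,u],gold(d)[v-25:v+25,u-25:u+25].sum(),dark(d)[v-25:v+25,u-25:u+25].sum())
E
```

```text
urn [0.557 0.233 0.066] 0.959
pil [ 0.584 -0.106  0.098] 0.959
med [ 0.484 -0.281  0.07 ] 0.959
cork [0.471 0.065 0.01 ] 0.959
tin [0.633 0.084 0.002] 0.959
jar [ 0.467 -0.084  0.063] 0.959
brush [ 0.666 -0.265  0.008] 0.959
[[ 0.596 -0.38   0.05 ]
 [ 0.47  -0.41   0.05 ]
 [ 0.365 -0.323  0.05 ]]
(array([0.57877133, 0.24041707, 0.11145742]), np.float64(0.003450807073858849)) (array([ 0.60130071, -0.10807415,  0.11889475]), np.float64(0.00039782173120841405))
[[0.001, 0.964, 0.265, 0.067], [1.0, -0.001, -0.001, 0.001], [-0.0, 0.265, -0.964, -0.128], [0.0, 0.0, 0.0, 1.0]] 58.31385407609912 248.7617942610201 189.1206395591445 0.03664525994241848
urn [190 139  54] 412 677
pil [76 54 19] 497 292
med [128  88  36] 669 388
```

Request:
{"op": "drive_tool", "data": {"plan": [[-0.042,-0.02,0,0,0,0,1],[-0.042,-0.02,0,0,0,0,1],[-0.042,-0.02,0,0,0,0,1],[-0.042,-0.02,0,0,0,0,1],[-0.042,-0.02,0,0,0,0,1],[-0.042,-0.02,0,0,0,0,1],[-0.042,-0.02,0,0,0,0,1],[-0.042,-0.02,0,0,0,0,1],[-0.042,-0.02,0,0,0,0,1],[-0.042,-0.02,0,0,0,0,1]]}}

```text
t: 1.15
tcp_pos: [0.5341, 0.2682, 0.2451]
tool_rot: [0.161, 0.987, -0.0, -0.0]
force: [0.9, 1.8, 0.7]
finger_gap: 0.998
gripper_force: 0.0
```

Request:
{"op": "drive_tool", "data": {"plan": [[-0.02,-0.01,-0.01,0,0,0,1],[0,0,0,0,0,0,1],[0,0,0,0,0,0,1]]}}

```text
t: 1.45
tcp_pos: [0.5486, 0.2537, 0.2549]
tool_rot: [0.161, 0.987, 0.0, -0.001]
force: [0.8, 0.1, -0.7]
finger_gap: 0.998
gripper_force: 0.0
```

```bash
python3 - <<'E'
from h import *
shot("wrist","wu1")
E
```

Request:
{"op": "drive_tool", "data": {"plan": [[0.04,-0.03,0,0,0,0,1],[0.04,-0.03,0,0,0,0,1],[0,0,0,0,0,0,1],[0,0,0,0,0,0,1]]}}

```text
t: 1.9
tcp_pos: [0.451, 0.2233, 0.2551]
tool_rot: [0.16, 0.987, -0.0, -0.001]
force: [0.6, -0.3, 1.0]
finger_gap: 1.0
gripper_force: 0.0
```

```bash
python3 - <<'E'
from h import *
d=shot("wrist","wu2")
a=cv2.imread("pics/wu1.png");b=cv2.imread("pics/wu2.png")
cv2.imwrite("pics/wu.png",cv2.resize(np.vstack([a,b]),(400,600)))
E
```

```text
(no output)
```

View pics/wu.png

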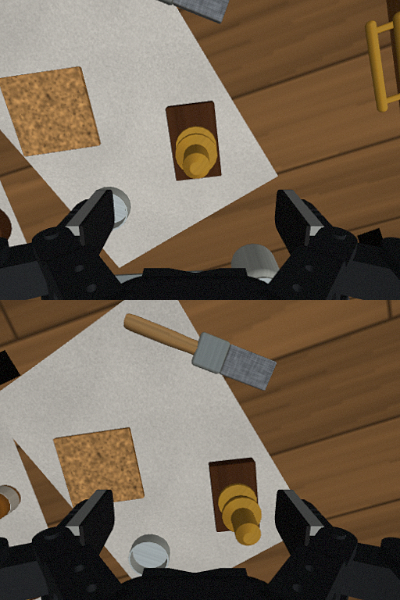

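The two wrist views show the urn on the oblong plinth at about (250,185) in view 1 and (305,255) in view 2 (full size), with the cork to its left. The fingers fill the bottom corners.

Request:
{"op": "drive_tool", "data": {"plan": [[-0.031,-0.034,0,0,0,0,1],[-0.031,-0.034,0,0,0,0,1],[-0.031,-0.034,0,0,0,0,1],[-0.031,-0.034,0,0,0,0,1],[-0.031,-0.034,0,0,0,0,1],[-0.031,-0.034,0,0,0,0,1],[-0.031,-0.034,0,0,0,0,1],[-0.031,-0.034,0,0,0,0,1],[-0.031,-0.034,0,0,0,0,1],[0,0,0,0,0,0,1]]}}

```text
t: 2.95
tcp_pos: [0.626, -0.1627, 0.2554]
tool_rot: [0.163, 0.987, -0.002, 0.003]
force: [-0.3, 0.1, 0.5]
finger_gap: 1.001
gripper_force: 0.0
```

Request:
{"op": "drive_tool", "data": {"plan": [[0,0,0,0,0,0,1],[0,0,0,0,0,0,1]]}}

```text
t: 3.15
tcp_pos: [0.6218, -0.1551, 0.255]
tool_rot: [0.16, 0.987, 0.0, -0.0]
force: [-0.3, -0.4, 0.2]
finger_gap: 1.003
gripper_force: 0.0
```

```bash
python3 - <<'E'
from h import *
shot("wrist","wp1")
E
```

Request:
{"op": "drive_tool", "data": {"plan": [[0.025,-0.035,0,0,0,0,1],[0.025,-0.035,0,0,0,0,1],[0.0,-0.03,0,0,0,0,1],[0,0,0,0,0,0,1],[0,0,0,0,0,0,1]]}}

```text
t: 3.7
tcp_pos: [0.5425, -0.2344, 0.2558]
tool_rot: [0.161, 0.987, 0.0, 0.0]
force: [-0.4, 0.3, 0.2]
finger_gap: 1.0
gripper_force: 0.0
```

```bash
python3 - <<'E'
from h import *
d=shot("wrist","wp2")
a=cv2.imread("pics/wp1.png");b=cv2.imread("pics/wp2.png")
cv2.imwrite("pics/wp.png",cv2.resize(np.vstack([a,b]),(400,600)))
E
```

```text
(no output)
```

View pics/wp.png

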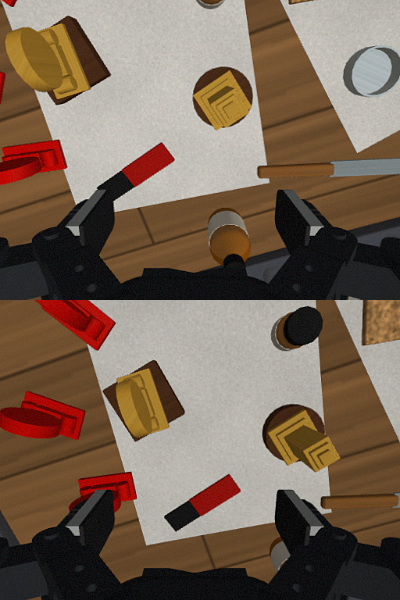

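The wrist views show the medallion on the square plinth at about (75,75) of view 1 and (180,130) of view 2. The pillar on the round plinth is at (285,125) and (380,185) in full-size pixels. All are clear of the fingers.

```bash
cat > an.py <<'E'
from h import *
from scipy.optimize import least_squares
O=dict(urn=((.565,.235),("wu1","wu2")),pil=((.595,-.107),("wp1","wp2")),med=((.478,-.285),("wp1","wp2")),cork=((.471,.065),("wu1","wu2")))
def rect(p):
    (c,(w,h),a)=cv2.minAreaRect((p*1000).astype(np.float32)); 
    if w<h:w,h,a=h,w,a+90
    return f"c {c[0]:.1f} {c[1]:.1f} size {w:.1f}x{h:.1f} long-axis {((a+90)%180)-90:.1f}"
def circ(p,r=None):
    m=p.mean(0)
    f=(lambda x:np.hypot(*(p-x[:2]).T)-(x[2] if r is None else r))
    s=least_squares(f,[*m,.03][:3 if r is None else 2],loss="soft_l1",f_scale=.001);return (s.x*1000).round(1)
def pts(v,c,rad=.085):
    d=load(v+".npz");C=cloud(d);m=np.hypot(C[...,0]-c[0],C[...,1]-c[1])<rad
    z0=np.median(C[m&(C[...,2]<.006)&(C[...,2]>-.01)][:,2]);return d,C,m,z0
if __name__=="__main__":
  for k,(c,vs) in O.items():
    G=[];D=[]
    for v in vs:
        d,C,m,z0=pts(v,c);g=m&(cv2.erode(gold(d),np.ones((3,3)))>0)
        if k=="cork":
            e=m&(C[...,2]>.006)&(C[...,2]<.016);print(k,v,round(z0,4),rect(C[e][:,:2]),np.median(C[e][:,2]).round(4));continue
        g&=C[...,2]>.02;e=m&(dark(d)>0)&(C[...,2]>.018)&(C[...,2]<.029)
        n,l,st,ce=cv2.connectedComponentsWithStats(e.astype(np.uint8));e=(l>0)&(st[l,4]>30)
        print(k,v,"z0",round(z0,4),"top z",np.median(C[e][:,2]).round(4),"maxz",np.percentile(C[g][:,2],99.8).round(4),"gold",rect(C[g][:,:2]),"| dark",rect(C[e][:,:2]),e.sum(),g.sum())
        z=C[...,2]-.024
        if k=="urn":
            n=g&(z>.052)&(z<.084);print("  neck",circ(C[n][:,:2],.015),"foot",circ(C[g&(z<.012)][:,:2]))
        if k=="pil":
            n=g&(z>.02)&(z<.08);print("  shaft",rect(C[n][:,:2]))
            hull=cv2.convexHull((C[e][:,:2]*1000).astype(np.float32))[:,0];print("  round",circ(hull/1000,.040),circ(hull/1000))
        if k=="med":
            n=g&(z>.035);print("  disc",rect(C[n][:,:2]))
        G.append(C[g][:,:2]);D.append(C[e][:,:2])
    if G:print(" union gold",rect(np.vstack(G)),"| plinth+gold",rect(np.vstack(D)))
E
python3 an.py
```

```text
urn wu1 z0 -0.0005 top z 0.0229 maxz 0.1188 gold c 571.1 248.9 size 52.0x43.0 long-axis 71.9 | dark c 572.0 246.4 size 104.7x64.8 long-axis -11.6 2810 2260
  neck [576.7 246.8] foot [578.9 246.3  26.4]
urn wu2 z0 -0.0005 top z 0.0229 maxz 0.1183 gold c 570.5 247.5 size 52.5x42.8 long-axis -89.8 | dark c 572.1 246.2 size 105.8x65.3 long-axis -11.4 2337 2053
  neck [576.4 247.5] foot [580.2 247.5  25.1]
 union gold c 572.0 248.1 size 53.0x45.5 long-axis 80.3 | plinth+gold c 572.1 246.2 size 105.8x65.3 long-axis -11.4
pil wp1 z0 -0.0006 top z 0.0228 maxz 0.3826 gold c 592.2 -112.2 size 75.6x53.8 long-axis 15.2 | dark c 598.4 -106.9 size 78.2x75.3 long-axis 66.6 1323 2703
  shaft c 601.7 -110.1 size 30.3x29.1 long-axis -74.4
  round [ 600.  -107.9] [ 599.4 -107.9   39. ]
pil wp2 z0 -0.0006 top z 0.0228 maxz 0.1182 gold c 601.9 -109.6 size 53.9x53.3 long-axis -74.4 | dark c 590.5 -110.8 size 78.4x61.6 long-axis -72.6 1357 1712
  shaft c 601.5 -110.1 size 28.1x24.3 long-axis -70.5
  round [ 599.6 -108. ] [ 598.9 -108.2   39.3]
 union gold c 592.2 -112.2 size 75.3x54.2 long-axis 14.7 | plinth+gold c 598.9 -108.3 size 78.0x76.8 long-axis -44.2
med wp1 z0 -0.0006 top z 0.0228 maxz 0.1117 gold c 494.4 -286.3 size 78.5x42.7 long-axis -2.5 | dark c 493.4 -287.4 size 80.2x80.0 long-axis -79.1 1941 6502
  disc c 495.6 -287.1 size 61.4x17.1 long-axis -1.0
med wp2 z0 -0.0006 top z 0.0228 maxz 0.3832 gold c 493.9 -259.9 size 94.6x77.2 long-axis -89.8 | dark c 493.0 -287.8 size 79.9x79.0 long-axis -79.1 1962 3756
  disc c 499.0 -259.5 size 81.5x60.4 long-axis 76.2
 union gold c 494.9 -260.7 size 95.2x78.1 long-axis 88.5 | plinth+gold c 493.4 -287.5 size 80.4x80.0 long-axis -79.0
cork wu1 -0.0006 c 472.9 70.3 size 111.8x111.0 long-axis 80.6 0.0088
cork wu2 -0.0006 c 472.2 70.0 size 111.0x110.2 long-axis 79.9 0.0088
```

Heights agree between the two wrist places: plinth tops about 23.4 mm above the bench, cork 9.5 mm, and footprints match the stated sizes. I'll park the urn on the cork first.

```bash
cat > go.py <<'E'
import sys
from h import *
from station import manip
# go.py x y z psi(deg of tool y axis; optional) -> delta in tool axes
a=list(map(float,sys.argv[1:]));s=manip.sense();M=R.from_quat(s["tool_rot"]).as_matrix()
psi=np.degrees(np.arctan2(M[1,1],M[0,1]))
print("pos",s["tcp_pos"].round(4),"psi",psi.round(2),"tilt",(M[:2,2]).round(4),"q6",s["q"][5].round(2),"gap",s["finger_gap"].round(3),"grip",s["gripper_force"].round(1),"f",s["force"].round(1),"t",s["t"].round(2))
if a:
    y=np.radians(a[3] if len(a)>3 else psi);t=np.array([[np.sin(y),np.cos(y),0],[-np.cos(y),np.sin(y),0],[0,0,-1]]);t[:,0]*=-1;t[:,0]=np.cross(t[:,1],t[:,2])
    print("shift(tool, before turn)",(M.T@(np.array(a[:3])-s["tcp_pos"])).round(4),"turn",np.degrees(R.from_matrix(M.T@t).as_rotvec()).round(2))
E
python3 go.py .577 .247 .20
python3 - <<'E'
from an import *
d=load("wp2.npz");C=cloud(d);h=cv2.cvtColor(d["image"],cv2.COLOR_RGB2HSV)
m=(h[...,1]>180)&((h[...,0]<6)|(h[...,0]>174))&(C[...,2]>.02)&(C[...,2]<.13)
n,l,st,ce=cv2.connectedComponentsWithStats(m.astype(np.uint8))
for i in range(1,n):
    if st[i,4]>80:p=C[l==i];print(p.min(0).round(3),p.max(0).round(3))
E
```

```text
[ 0.353 -0.339  0.02 ] [ 0.401 -0.302  0.089]
[ 0.443 -0.443  0.02 ] [ 0.5   -0.387  0.088]
[ 0.582 -0.424  0.02 ] [ 0.614 -0.356  0.077]Traceback (most recent call last):
  File "go.py", line 7, in <module>
    print("pos",s["tcp_pos"].round(4),"psi",psi.round(2),"tilt",(M[:2,2]).round(4),"q6",s["q"][5].round(2),"gap",s["finger_gap"].round(3),"grip",s["gripper_force"].round(1),"f",s["force"].round(1),"t",s["t"].round(2))
                                                                                                                 ^^^^^^^^^^^^^^^^^^^^^
AttributeError: 'float' object has no attribute 'round'
```

```bash
sed -i 's/^a=list/s0=manip.sense();a=list/; s/s=manip.sense();M=/s={k:np.asarray(v) for k,v in s0.items()};M=/' go.py; python3 go.py .577 .247 .20
```

```text
pos [ 0.5427 -0.2339  0.2557] psi 71.57 tilt [0.0006 0.0004] q6 -1.85 gap 0.999 grip 0.0 f [ 1.7 -0.   0. ] t 3.75
shift(tool, before turn) [0.1195 0.467  0.0559] turn [ 0.03  0.02 -0.  ]
```

Request:
{"op": "drive_tool", "data": {"plan": [[0.012,0.0467,0,0,0,0,1],[0.012,0.0467,0,0,0,0,1],[0.012,0.0467,0,0,0,0,1],[0.012,0.0467,0,0,0,0,1],[0.012,0.0467,0,0,0,0,1],[0.012,0.0467,0,0,0,0,1],[0.012,0.0467,0,0,0,0,1],[0.012,0.0467,0,0,0,0,1],[0.012,0.0467,0,0,0,0,1],[0.012,0.0467,0,0,0,0,1]]}}

```text
t: 4.75
tcp_pos: [0.5757, 0.2499, 0.2555]
tool_rot: [0.159, 0.987, 0.0, 0.0]
force: [0.2, 0.3, 0.1]
finger_gap: 0.995
gripper_force: 0.0
```

Request:
{"op": "drive_tool", "data": {"plan": [[0,0,0.02,0,0,0,0.6],[0,0,0.03,0,0,0,0.6],[0,0,0,0,0,0,0.6],[0,0,0,0,0,0,0.6]]}}

```text
t: 5.15
tcp_pos: [0.5759, 0.2469, 0.2051]
tool_rot: [0.16, 0.987, -0.0, -0.001]
force: [0.3, 1.1, 0.1]
finger_gap: 0.799
gripper_force: 0.0
```

```bash
python3 go.py .577 .247 .091
```

```text
pos [0.5759 0.2469 0.2051] psi 71.61 tilt [-0.0015 -0.0001] q6 -1.02 gap 0.799 grip 0.0 f [0.3 1.1 0.1] t 5.15
shift(tool, before turn) [-0.0012  0.0005  0.1141] turn [-0.03 -0.08 -0.  ]
```

Request:
{"op": "drive_tool", "data": {"plan": [[-0.001,0.0005,0.03,0,0,0,0.6],[0,0,0.03,0,0,0,0.6],[0,0,0.03,0,0,0,0.6],[0,0,0.016,0,0,0,0.6],[0,0,0.008,0,0,0,0.6],[0,0,0,0,0,0,0.6],[0,0,0,0,0,0,0.6]]}}

```text
t: 5.85
tcp_pos: [0.5791, 0.2461, 0.0929]
tool_rot: [0.161, 0.987, 0.001, 0.001]
force: [0.5, 0.2, -0.1]
finger_gap: 0.798
gripper_force: 0.0
```

Request:
{"op": "drive_tool", "data": {"plan": [[0,0,0,0,0,0,0.0],[0,0,0,0,0,0,-0.3],[0,0,0,0,0,0,-0.6],[0,0,0,0,0,0,-1],[0,0,0,0,0,0,-1],[0,0,0,0,0,0,-1],[0,0,0,0,0,0,-1]], "newtons": 40}}

```text
t: 6.55
tcp_pos: [0.5784, 0.2459, 0.0924]
tool_rot: [0.161, 0.987, 0.0, 0.001]
force: [-0.8, -1.0, 5.1]
finger_gap: 0.337
gripper_force: 40.3
```

Request:
{"op": "drive_tool", "data": {"plan": [[0,0,-0.002,0,0,0,-1],[0,0,-0.004,0,0,0,-1],[0,0,-0.012,0,0,0,-1],[0,0,-0.02,0,0,0,-1],[0,0,-0.02,0,0,0,-1],[0,0,-0.012,0,0,0,-1],[0,0,0,0,0,0,-1],[0,0,0,0,0,0,-1]]}}

```text
t: 7.35
tcp_pos: [0.5775, 0.2458, 0.1613]
tool_rot: [0.161, 0.987, -0.0, -0.0]
force: [0.9, -0.7, -1.9]
finger_gap: 0.332
gripper_force: 39.6
```

```bash
python3 go.py .4725 .070 .091
```

```text
pos [0.5775 0.2458 0.1613] psi 71.51 tilt [-0.0003 -0.    ] q6 -1.02 gap 0.332 grip 39.6 f [ 0.9 -0.7 -1.9] t 7.35
shift(tool, before turn) [ 0.0438 -0.2001  0.0703] turn [-0.01 -0.01 -0.  ]
```

Request:
{"op": "drive_tool", "data": {"plan": [[0.009,-0.04,0,0,0,0,-1],[0.009,-0.04,0,0,0,0,-1],[0.009,-0.04,0,0,0,0,-1],[0.009,-0.04,0,0,0,0,-1],[0.008,-0.04,0,0,0,0,-1],[0,0,0.03,0,0,0,-1],[0,0,0.03,0,0,0,-1],[0,0,0.014,0,0,0,-1],[0,0,0,0,0,0,-1],[0,0,0,0,0,0,-1]]}}

```text
t: 8.35
tcp_pos: [0.4723, 0.0702, 0.0868]
tool_rot: [0.161, 0.987, -0.0, -0.001]
force: [0.6, -0.1, -0.9]
finger_gap: 0.335
gripper_force: 40.2
```

Request:
{"op": "drive_tool", "data": {"plan": [[0,0,0.003,0,0,0,-1],[0,0,0.002,0,0,0,-1],[0,0,0.002,0,0,0,-1],[0,0,0,0,0,0,-1],[0,0,0,0,0,0,-1]]}}

```text
t: 8.85
tcp_pos: [0.4727, 0.0702, 0.0805]
tool_rot: [0.161, 0.987, 0.0, 0.0]
force: [0.4, 0.2, -1.7]
finger_gap: 0.334
gripper_force: 40.2
```

Request:
{"op": "drive_tool", "data": {"plan": [[0,0,0.001,0,0,0,-1],[0,0,0.001,0,0,0,-1],[0,0,0,0,0,0,-1],[0,0,0,0,0,0,-1]]}}

```text
t: 9.25
tcp_pos: [0.4727, 0.0702, 0.0784]
tool_rot: [0.161, 0.987, 0.0, 0.0]
force: [-0.1, -0.3, 0.0]
finger_gap: 0.333
gripper_force: 40.4
```

Force is rising from −1.7 to 0, so it is about to touch down. One more half millimetre, then release.

Request:
{"op": "drive_tool", "data": {"plan": [[0,0,0.0007,0,0,0,-1],[0,0,0,0,0,0,-1],[0,0,0,0,0,0,-1]]}}

```text
t: 9.55
tcp_pos: [0.4727, 0.0701, 0.0784]
tool_rot: [0.161, 0.987, -0.0, 0.0]
force: [-1.9, -0.6, 7.8]
finger_gap: 0.334
gripper_force: 41.1
```

Request:
{"op": "drive_tool", "data": {"plan": [[0,0,0,0,0,0,-0.2],[0,0,0,0,0,0,0.1],[0,0,0,0,0,0,0.4],[0,0,0,0,0,0,0.4],[0,0,0,0,0,0,0.4],[0,0,-0.02,0,0,0,0.4],[0,0,-0.04,0,0,0,0.4],[0,0,-0.04,0,0,0,0.4],[0,0,-0.04,0,0,0,0.4],[0,0,-0.03,0,0,0,0.4]]}}

```text
t: 10.55
tcp_pos: [0.473, 0.0702, 0.25]
tool_rot: [0.161, 0.987, 0.0, 0.001]
force: [-0.0, -0.4, -0.1]
finger_gap: 0.703
gripper_force: 0.0
```

```bash
python3 go.py .4945 -.2865 .20 88
```

```text
pos [0.473  0.0702 0.25  ] psi 71.51 tilt [ 0.0024 -0.0002] q6 -1.34 gap 0.703 grip 0.0 f [-0.  -0.4 -0.1] t 10.55
shift(tool, before turn) [-0.1334 -0.3315  0.0501] turn [ 1.000e-02  1.400e-01 -1.649e+01]
```

Request:
{"op": "drive_tool", "data": {"plan": [[-0.0167,-0.0414,0,0,0,0,0.4],[-0.0167,-0.0414,0,0,0,0,0.4],[-0.0167,-0.0414,0,0,0,0,0.4],[-0.0167,-0.0414,0,0,0,0,0.4],[-0.0167,-0.0414,0,0,0,0,0.4],[-0.0167,-0.0414,0,0,0,0,0.4],[-0.0167,-0.0414,0,0,0,0,0.4],[-0.0167,-0.0414,0,0,0,0,0.4],[0,0,0,0,0,-8.25,0.4],[0,0,0,0,0,-8.25,0.4]]}}

```text
t: 11.55
tcp_pos: [0.4938, -0.288, 0.247]
tool_rot: [0.016, 1.0, 0.0, -0.0]
force: [0.5, 1.7, -0.2]
finger_gap: 0.697
gripper_force: 0.0
```

Request:
{"op": "drive_tool", "data": {"plan": [[0,0,0.03,0,0,0,0.4],[0,0,0.02,0,0,0,0.4],[0,0,0,0,0,0,0.4],[0,0,0,0,0,0,0.4]]}}

```text
t: 11.95
tcp_pos: [0.4942, -0.2862, 0.1975]
tool_rot: [0.017, 1.0, 0.0, -0.0]
force: [-0.7, 0.1, 0.7]
finger_gap: 0.696
gripper_force: 0.0
```

```bash
python3 go.py .4945 -.2865 .079 88.3; python3 - <<'E'
from an import *
shot("wrist","wm3");d,C,m,z0=pts("wm3",(.494,-.287),.06)
g=m&(gold(d)>0)&(C[...,2]<.13)&(C[...,2]>.028);z=C[...,2]
print(rect(C[g][:,:2]),rect(C[g&(z>.06)][:,:2]),z[g].max())
cv2.imwrite("pics/wm3.png",d["image"][:,:,::-1])
E
```

```text
pos [ 0.4942 -0.2862  0.1975] psi 88.01 tilt [-0.0007  0.0006] q6 -2.26 gap 0.696 grip 0.0 f [-0.7  0.1  0.7] t 11.95
shift(tool, before turn) [-0.0004 -0.0003  0.1185] turn [ 0.03 -0.04 -0.29]
c 494.0 -288.0 size 79.3x43.8 long-axis -1.4 c 491.5 -287.9 size 58.4x16.0 long-axis -1.2 0.11247779271106731
```

View pics/wm3.png

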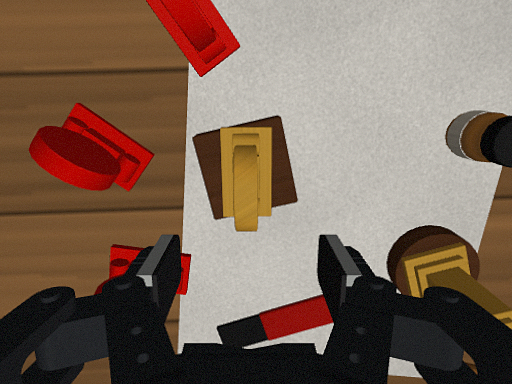

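The picture shows the gold medallion at (246,175), midway between the fingers at columns 160 and 340, and the red ones clear of them. Its long axis measures −1.3°. Descending.

Request:
{"op": "drive_tool", "data": {"plan": [[0,-0.0012,0.03,0,0,-0.7,0.4],[0,0,0.03,0,0,0,0.4],[0,0,0.03,0,0,0,0.4],[0,0,0.02,0,0,0,0.4],[0,0,0.008,0,0,0,0.4],[0,0,0,0,0,0,0.4],[0,0,0,0,0,0,0.4]]}}

```text
t: 12.7
tcp_pos: [0.4952, -0.2883, 0.0809]
tool_rot: [0.011, 1.0, -0.001, 0.001]
force: [-0.5, 0.1, -0.7]
finger_gap: 0.7
gripper_force: 0.0
```

Request:
{"op": "drive_tool", "data": {"plan": [[0,0,0,0,0,0,0.0],[0,0,0,0,0,0,-0.3],[0,0,0,0,0,0,-0.5],[0,0,0,0,0,0,-0.7],[0,0,0,0,0,0,-1],[0,0,0,0,0,0,-1],[0,0,0,0,0,0,-1],[0,0,0,0,0,0,-1]]}}

```text
t: 13.5
tcp_pos: [0.4945, -0.2879, 0.0802]
tool_rot: [0.011, 1.0, -0.0, 0.0]
force: [0.4, 0.1, 4.5]
finger_gap: 0.18
gripper_force: 42.7
```

Request:
{"op": "drive_tool", "data": {"plan": [[0,0,-0.002,0,0,0,-1],[0,0,-0.004,0,0,0,-1],[0,0,-0.014,0,0,0,-1],[0,0,-0.03,0,0,0,-1],[0,0,-0.03,0,0,0,-1],[0,0,-0.03,0,0,0,-1],[0,0,-0.02,0,0,0,-1],[0,0,0,0,0,0,-1],[0,0,0,0,0,0,-1]]}}

```text
t: 14.4
tcp_pos: [0.494, -0.2872, 0.2098]
tool_rot: [0.011, 1.0, -0.0, 0.0]
force: [-0.2, -0.3, -2.4]
finger_gap: 0.179
gripper_force: 41.6
```

```bash
python3 go.py .5721 .2463 .09 78.5
```

```text
pos [ 0.494  -0.2872  0.2098] psi 88.71 tilt [ 0.0002 -0.0001] q6 -2.27 gap 0.179 grip 41.6 f [-0.2 -0.3 -2.4] t 14.4
shift(tool, before turn) [-0.0661  0.5351  0.1198] turn [-1.000e-02  1.000e-02  1.021e+01]
```

Request:
{"op": "drive_tool", "data": {"plan": [[-0.0055,0.0446,0,0,0,0,-1],[-0.0055,0.0446,0,0,0,0,-1],[-0.0055,0.0446,0,0,0,0,-1],[-0.0055,0.0446,0,0,0,0,-1],[-0.0055,0.0446,0,0,0,0,-1],[-0.0055,0.0446,0,0,0,0,-1],[-0.0055,0.0446,0,0,0,0,-1],[-0.0055,0.0446,0,0,0,0,-1],[-0.0055,0.0446,0,0,0,0,-1],[-0.0055,0.0446,0,0,0,0,-1]]}}

```text
t: 15.4
tcp_pos: [0.558, 0.1589, 0.2075]
tool_rot: [0.011, 1.0, -0.0, -0.002]
force: [0.1, 0.1, -2.3]
finger_gap: 0.181
gripper_force: 41.6
```

Request:
{"op": "drive_tool", "data": {"plan": [[-0.0055,0.0446,0,0,0,0,-1],[-0.0055,0.0446,0,0,0,0,-1],[0,0,0,0,0,5.1,-1],[0,0,0,0,0,5.1,-1],[0,0,0.03,0,0,0,-1],[0,0,0.03,0,0,0,-1],[0,0,0.03,0,0,0,-1],[0,0,0.015,0,0,0,-1],[0,0,0,0,0,0,-1],[0,0,0,0,0,0,-1]]}}

```text
t: 16.4
tcp_pos: [0.5724, 0.2461, 0.1044]
tool_rot: [0.1, 0.995, -0.0, -0.0]
force: [1.3, 0.5, -2.6]
finger_gap: 0.181
gripper_force: 41.5
```

```bash
python3 go.py .5721 .2463 .0802 78.5; python3 - <<'E'
from an import *
shot("wrist","wm4");d,C,m,z0=pts("wm4",(.572,.246),.08)
e=m&(dark(d)>0)&(C[...,2]>.015)&(C[...,2]<.03);print("plinth",rect(C[e][:,:2]))
g=m&(gold(d)>0)&(C[...,2]>.028)&(C[...,2]<.06);print("foot+",rect(C[g][:,:2]))
E
```

```text
pos [0.5724 0.2461 0.1044] psi 78.5 tilt [-0.0005 -0.0001] q6 -1.14 gap 0.181 grip 41.5 f [ 1.3  0.5 -2.6] t 16.4
shift(tool, before turn) [0.0004 0.0002 0.0242] turn [-0.01 -0.03  0.  ]
plinth c 560.0 248.7 size 81.2x65.4 long-axis -11.4
foot+ c 558.3 249.2 size 52.2x43.9 long-axis -11.5
```

View pics/wm4.png

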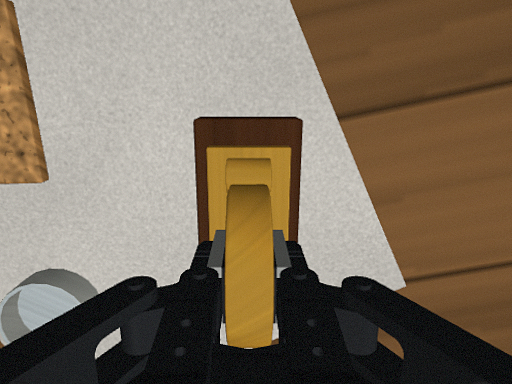

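The picture shows the foot parallel to and centred over the plinth (foot columns 207–290, plinth 194–302). Measured centre errors are under 0.5 mm, so I'm lowering it.

Request:
{"op": "drive_tool", "data": {"plan": [[0,0,0.01,0,0,0,-1],[0,0,0.008,0,0,0,-1],[0,0,0.003,0,0,0,-1],[0,0,0.0015,0,0,0,-1],[0,0,0,0,0,0,-1],[0,0,0,0,0,0,-1],[0,0,0,0,0,0,-1]]}}

```text
t: 17.15
tcp_pos: [0.5725, 0.2461, 0.0824]
tool_rot: [0.1, 0.995, 0.0, 0.0]
force: [-0.1, -0.2, -1.9]
finger_gap: 0.176
gripper_force: 41.5
```

Request:
{"op": "drive_tool", "data": {"plan": [[0,0,0.0006,0,0,0,-1],[0,0,0.0006,0,0,0,-1],[0,0,0,0,0,0,-1],[0,0,0,0,0,0,-1]]}}

```text
t: 17.55
tcp_pos: [0.5723, 0.2461, 0.0809]
tool_rot: [0.1, 0.995, -0.0, -0.0]
force: [-0.1, -0.1, -0.9]
finger_gap: 0.179
gripper_force: 41.5
```

Request:
{"op": "drive_tool", "data": {"plan": [[0,0,0.0006,0,0,0,-1],[0,0,0.0003,0,0,0,-1],[0,0,0,0,0,0,-1],[0,0,0,0,0,0,-1]]}}

```text
t: 17.95
tcp_pos: [0.5724, 0.2461, 0.0803]
tool_rot: [0.1, 0.995, 0.0, 0.0]
force: [-0.4, 0.0, 0.5]
finger_gap: 0.183
gripper_force: 41.8
```

Request:
{"op": "drive_tool", "data": {"plan": [[0,0,0.0004,0,0,0,-1],[0,0,0,0,0,0,-1],[0,0,0,0,0,0,-1]]}}

```text
t: 18.25
tcp_pos: [0.5724, 0.246, 0.0803]
tool_rot: [0.1, 0.995, 0.0, 0.0]
force: [-2.3, -1.3, 5.1]
finger_gap: 0.184
gripper_force: 42.6
```

Request:
{"op": "drive_tool", "data": {"plan": [[0,0,0,0,0,0,-0.5],[0,0,0,0,0,0,-0.3],[0,0,0,0,0,0,0.0],[0,0,0,0,0,0,0.4],[0,0,0,0,0,0,0.4],[0,0,-0.02,0,0,0,0.4],[0,0,-0.04,0,0,0,0.4],[0,0,-0.04,0,0,0,0.4],[0,0,-0.04,0,0,0,0.4],[0,0,-0.03,0,0,0,0.4]]}}

```text
t: 19.25
tcp_pos: [0.5729, 0.2462, 0.2524]
tool_rot: [0.1, 0.995, 0.0, 0.001]
force: [1.1, -0.2, -1.1]
finger_gap: 0.701
gripper_force: 0.0
```

```bash
python3 go.py .6017 -.1097 .25 105.5
```

```text
pos [0.5729 0.2462 0.2524] psi 78.51 tilt [0.003  0.0007] q6 -1.14 gap 0.701 grip 0.0 f [ 1.1 -0.2 -1.1] t 19.25
shift(tool, before turn) [-0.0991 -0.3431  0.0023] turn [  0.03   0.18 -26.99]
```

Request:
{"op": "drive_tool", "data": {"plan": [[-0.0124,-0.0429,0,0,0,0,0.4],[-0.0124,-0.0429,0,0,0,0,0.4],[-0.0124,-0.0429,0,0,0,0,0.4],[-0.0124,-0.0429,0,0,0,0,0.4],[-0.0124,-0.0429,0,0,0,0,0.4],[-0.0124,-0.0429,0,0,0,0,0.4],[-0.0124,-0.0429,0,0,0,0,0.4],[-0.0124,-0.0429,0,0,0,0,0.4]]}}

```text
t: 20.05
tcp_pos: [0.601, -0.1118, 0.2496]
tool_rot: [0.1, 0.995, 0.0, 0.0]
force: [-0.1, 0.1, -0.2]
finger_gap: 0.699
gripper_force: 0.0
```

Request:
{"op": "drive_tool", "data": {"plan": [[0,0,0.015,0,0,-6.75,0.4],[0,0,0.015,0,0,-6.75,0.4],[0,0,0.01,0,0,-6.75,0.4],[0,0,0.01,0,0,-6.75,0.4],[0,0,0,0,0,0,0.4],[0,0,0,0,0,0,0.4]]}}

```text
t: 20.65
tcp_pos: [0.6011, -0.11, 0.1996]
tool_rot: [-0.134, 0.991, 0.0, -0.0]
force: [-0.8, -0.0, -0.2]
finger_gap: 0.701
gripper_force: 0.0
```

```bash
python3 go.py .6017 -.1097 .075 105.5;python3 - <<'E'
from an import *
shot("wrist","wq1");d,C,m,z0=pts("wq1",(.601,-.109),.06);z=C[...,2]
g=m&(gold(d)>0)&(z<.13)&(z>.028)
print(rect(C[g][:,:2]),rect(C[g&(z>.05)&(z<.1)][:,:2]),rect(C[g&(z>.109)][:,:2]))
E
```

```text
pos [ 0.6011 -0.11    0.1996] psi 105.37 tilt [-0.0003  0.0001] q6 -2.2 gap 0.701 grip 0.0 f [-0.8 -0.  -0.2] t 20.65
shift(tool, before turn) [-7.000e-04  1.000e-04  1.246e-01] turn [ 0.01 -0.02 -0.13]
c 602.6 -109.9 size 56.0x55.5 long-axis -74.6 c 588.6 -113.8 size 29.8x1.3 long-axis -74.2 c 602.7 -109.9 size 22.4x22.0 long-axis 15.3
```

Request:
{"op": "drive_tool", "data": {"plan": [[-0.001,0,0.03,0,0,0,0.4],[0,0,0.03,0,0,0,0.4],[0,0,0.03,0,0,0,0.4],[0,0,0.024,0,0,0,0.4],[0,0,0.008,0,0,0,0.4],[0,0,0,0,0,0,0.4],[0,0,0,0,0,0,0.4]]}}

```text
t: 21.4
tcp_pos: [0.6032, -0.1101, 0.0789]
tool_rot: [-0.135, 0.991, -0.001, 0.001]
force: [0.6, -0.1, -0.4]
finger_gap: 0.702
gripper_force: 0.0
```

Request:
{"op": "drive_tool", "data": {"plan": [[0,0,0,0,0,0,0.1],[0,0,0,0,0,0,-0.1],[0,0,0,0,0,0,-0.3],[0,0,0,0,0,0,-0.5],[0,0,0,0,0,0,-1],[0,0,0,0,0,0,-1],[0,0,0,0,0,0,-1]], "newtons": 45}}

```text
t: 22.1
tcp_pos: [0.6028, -0.1102, 0.0788]
tool_rot: [-0.135, 0.991, -0.001, 0.001]
force: [-1.1, -0.3, 5.5]
finger_gap: 0.342
gripper_force: 45.7
```

Request:
{"op": "drive_tool", "data": {"plan": [[0,0,-0.002,0,0,0,-1],[0,0,-0.004,0,0,0,-1],[0,0,-0.014,0,0,0,-1],[0,0,-0.03,0,0,0,-1],[0,0,-0.03,0,0,0,-1],[0,0,-0.03,0,0,0,-1],[0,0,0,0,0,0,-1],[0,0,0,0,0,0,-1]]}}

```text
t: 22.9
tcp_pos: [0.6019, -0.1096, 0.188]
tool_rot: [-0.135, 0.991, -0.0, 0.0]
force: [0.0, 0.2, -4.5]
finger_gap: 0.347
gripper_force: 45.4
```

```bash
python3 go.py .4933 -.2877 .1 100.9
```

```text
pos [ 0.6019 -0.1096  0.188 ] psi 105.51 tilt [ 0.0007 -0.0003] q6 -2.2 gap 0.347 grip 45.4 f [ 0.   0.2 -4.5] t 22.9
shift(tool, before turn) [ 0.1523 -0.1425  0.088 ] turn [-0.02  0.03  4.61]
```

Request:
{"op": "drive_tool", "data": {"plan": [[0.0305,-0.0285,0,0,0,0,-1],[0.0305,-0.0285,0,0,0,0,-1],[0.0305,-0.0285,0,0,0,0,-1],[0.0305,-0.0285,0,0,0,0,-1],[0.0303,-0.0285,0,0,0,0,-1],[0,0,0,0,0,4.6,-1],[0,0,0.03,0,0,0,-1],[0,0,0.03,0,0,0,-1],[0,0,0.02,0,0,0,-1],[0,0,0,0,0,0,-1]]}}

```text
t: 23.9
tcp_pos: [0.4901, -0.2852, 0.1028]
tool_rot: [-0.095, 0.995, 0.004, -0.004]
force: [-0.9, 1.1, -3.6]
finger_gap: 0.342
gripper_force: 45.8
```

Request:
{"op": "drive_tool", "data": {"plan": [[0,0,0,0,0,0,-1],[0,0,0,0,0,0,-1]]}}

```text
t: 24.1
tcp_pos: [0.4939, -0.288, 0.1081]
tool_rot: [-0.095, 0.995, -0.0, 0.0]
force: [-0.3, -0.0, -4.0]
finger_gap: 0.343
gripper_force: 45.8
```

```bash
python3 go.py .4933 -.2877 .0785 100.9; python3 - <<'E'
from an import *
shot("wrist","wq2");d,C,m,z0=pts("wq2",(.493,-.288),.07)
e=m&(dark(d)>0)&(C[...,2]>.015)&(C[...,2]<.03);print("plinth",rect(C[e][:,:2]))
g=m&(gold(d)>0)&(C[...,2]>.028)&(C[...,2]<.08);print("foot+",rect(C[g][:,:2]))
E
```

```text
pos [ 0.4939 -0.288   0.1081] psi 100.92 tilt [ 0.0008 -0.0007] q6 -2.48 gap 0.343 grip 45.8 f [-0.3 -0.  -4. ] t 24.1
shift(tool, before turn) [0.0005 0.0005 0.0296] turn [-0.05  0.04  0.02]
plinth c 487.7 -289.0 size 79.4x69.1 long-axis -79.0
foot+ c 482.6 -289.8 size 56.2x33.7 long-axis -79.2
```

View pics/wq2.png

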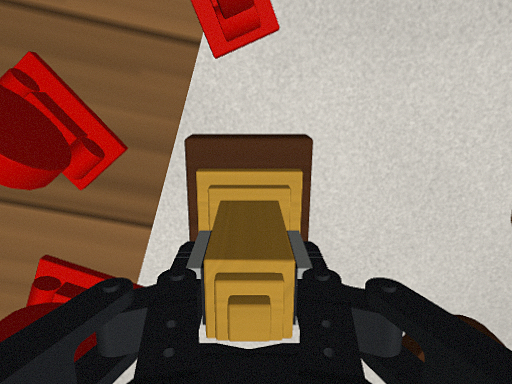

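The picture shows the pillar's foot (columns 197–302) centred over and parallel to the square plinth (186–312). The numbers agree within 0.5 mm and 0.2°. Lowering.

Request:
{"op": "drive_tool", "data": {"plan": [[0.0003,0,0.012,0,0,0,-1],[0,0,0.01,0,0,0,-1],[0,0,0.004,0,0,0,-1],[0,0,0.0015,0,0,0,-1],[0,0,0,0,0,0,-1],[0,0,0,0,0,0,-1],[0,0,0,0,0,0,-1]]}}

```text
t: 24.85
tcp_pos: [0.4933, -0.288, 0.0804]
tool_rot: [-0.095, 0.995, -0.0, 0.0]
force: [0.3, -0.0, -4.3]
finger_gap: 0.348
gripper_force: 46.0
```

Request:
{"op": "drive_tool", "data": {"plan": [[0,0,0.0006,0,0,0,-1],[0,0,0.0006,0,0,0,-1],[0,0,0,0,0,0,-1],[0,0,0,0,0,0,-1]]}}

```text
t: 25.25
tcp_pos: [0.4931, -0.2878, 0.0789]
tool_rot: [-0.095, 0.995, -0.0, 0.0]
force: [-0.4, 0.2, -4.1]
finger_gap: 0.344
gripper_force: 46.0
```

Request:
{"op": "drive_tool", "data": {"plan": [[0,0,0.0005,0,0,0,-1],[0,0,0.0004,0,0,0,-1],[0,0,0,0,0,0,-1],[0,0,0,0,0,0,-1]]}}

```text
t: 25.65
tcp_pos: [0.4932, -0.2879, 0.0788]
tool_rot: [-0.095, 0.995, -0.0, 0.0]
force: [-2.8, 0.9, 4.7]
finger_gap: 0.344
gripper_force: 47.1
```

Contact. Releasing and rising.

Request:
{"op": "drive_tool", "data": {"plan": [[0,0,0,0,0,0,-0.2],[0,0,0,0,0,0,0.0],[0,0,0,0,0,0,0.4],[0,0,0,0,0,0,0.4],[0,0,0,0,0,0,0.4],[0,0,-0.02,0,0,0,0.4],[0,0,-0.04,0,0,0,0.4],[0,0,-0.04,0,0,0,0.4],[0,0,-0.04,0,0,0,0.4],[0,0,-0.03,0,0,0,0.4]]}}

```text
t: 26.65
tcp_pos: [0.4936, -0.2882, 0.2506]
tool_rot: [-0.095, 0.995, -0.001, 0.001]
force: [0.3, -0.9, -0.4]
finger_gap: 0.703
gripper_force: 0.0
```

```bash
python3 go.py .4725 .07 .25 80
```

```text
pos [ 0.4936 -0.2882  0.2506] psi 100.91 tilt [ 0.0022 -0.0019] q6 -2.49 gap 0.703 grip 0.0 f [ 0.3 -0.9 -0.4] t 26.65
shift(tool, before turn) [-4.710e-02  3.557e-01 -1.000e-04] turn [-0.11  0.13 20.91]
```

Request:
{"op": "drive_tool", "data": {"plan": [[-0.0059,0.0445,0,0,0,0,0.4],[-0.0059,0.0445,0,0,0,0,0.4],[-0.0059,0.0445,0,0,0,0,0.4],[-0.0059,0.0445,0,0,0,0,0.4],[-0.0059,0.0445,0,0,0,0,0.4],[-0.0059,0.0445,0,0,0,0,0.4],[-0.0059,0.0445,0,0,0,0,0.4],[-0.0059,0.0445,0,0,0,0,0.4],[0,0,0,0,0,7,0.4],[0,0,0,0,0,7,0.4]]}}

```text
t: 27.65
tcp_pos: [0.4716, 0.0725, 0.2481]
tool_rot: [0.028, 1.0, -0.0, 0.0]
force: [0.8, -0.3, 0.1]
finger_gap: 0.698
gripper_force: 0.0
```

Request:
{"op": "drive_tool", "data": {"plan": [[0,0,0.015,0,0,7,0.4],[0,0,0.025,0,0,0,0.4],[0,0,0,0,0,0,0.4],[0,0,0,0,0,0,0.4]]}}

```text
t: 28.05
tcp_pos: [0.4719, 0.0707, 0.208]
tool_rot: [0.088, 0.996, 0.0, -0.001]
force: [0.8, 0.4, -0.1]
finger_gap: 0.704
gripper_force: 0.0
```

```bash
python3 - <<'E'
from an import *
shot("wrist","wc1");d,C,m,z0=pts("wc1",(.4725,.07),.05)
z=C[...,2]-.0095;h=cv2.cvtColor(d["image"],cv2.COLOR_RGB2HSV)
for lo,hi,r in((.052,.084,.015),(.036,.046,.026),(.003,.0075,None),(.086,.1,None)):
    g=m&(z>lo)&(z<hi)&(gold(d)>0);print(lo,g.sum(),circ(C[g][:,:2],r),C[g][:,:2].mean(0).round(4))
print((z[m&(z<.12)]).max())
E
python3 go.py .4725 .07 .078
```

```text
0.052 77 [471.2  71. ] [0.462  0.0815]
0.036 722 [473.3  70.6] [0.4621 0.0729]
0.003 290 [472.7  70.8  27.3] [0.452  0.0757]
0.086 1164 [470.4  71.1   9.7] [0.4697 0.0713]
0.09572689498954691
pos [0.4725 0.0706 0.2085] psi 79.91 tilt [ 0.0006 -0.0001] q6 -1.48 gap 0.701 grip 0.0 f [-0.4 -0.6 -0.3] t 28.1
shift(tool, before turn) [-0.     -0.0006  0.1305] turn [ 0.    0.03 -0.  ]
```

View pics/wc1.png

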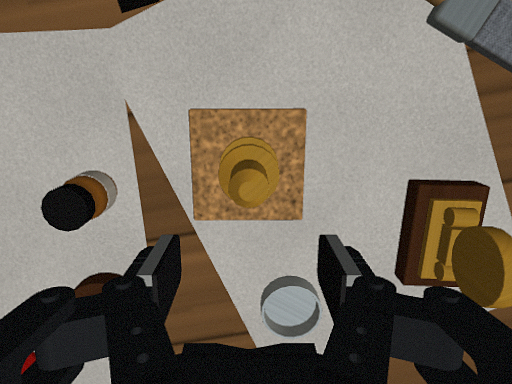

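The urn stands upright at the centre of the cork (250,172), midway between the fingers. The medallion stands on the oblong plinth at (450,240). Gripping the urn.

Request:
{"op": "drive_tool", "data": {"plan": [[0,0,0.03,0,0,0,0.4],[0,0,0.035,0,0,0,0.4],[0,0,0.035,0,0,0,0.4],[0,0,0.022,0,0,0,0.4],[0,0,0.008,0,0,0,0.4],[0,0,0,0,0,0,0.4],[0,0,0,0,0,0,0.4]]}}

```text
t: 28.8
tcp_pos: [0.4733, 0.0706, 0.0791]
tool_rot: [0.088, 0.996, -0.0, 0.001]
force: [0.2, 0.5, 0.5]
finger_gap: 0.702
gripper_force: 0.0
```

Request:
{"op": "drive_tool", "data": {"plan": [[0,0,0,0,0,0,0.1],[0,0,0,0,0,0,-0.1],[0,0,0,0,0,0,-0.3],[0,0,0,0,0,0,-0.5],[0,0,0,0,0,0,-1],[0,0,0,0,0,0,-1],[0,0,0,0,0,0,-1]], "newtons": 40}}

```text
t: 29.5
tcp_pos: [0.4727, 0.0704, 0.079]
tool_rot: [0.088, 0.996, -0.0, 0.001]
force: [-0.2, -1.4, 5.0]
finger_gap: 0.334
gripper_force: 39.2
```

Request:
{"op": "drive_tool", "data": {"plan": [[0,0,-0.002,0,0,0,-1],[0,0,-0.004,0,0,0,-1],[0,0,-0.014,0,0,0,-1],[0,0,-0.03,0,0,0,-1],[0,0,-0.03,0,0,0,-1],[0,0,-0.03,0,0,0,-1],[0,0,0,0,0,0,-1],[0,0,0,0,0,0,-1]]}}

```text
t: 30.3
tcp_pos: [0.4719, 0.0707, 0.1883]
tool_rot: [0.088, 0.996, 0.0, 0.0]
force: [0.4, -0.1, -1.9]
finger_gap: 0.339
gripper_force: 39.9
```

```bash
python3 go.py .5997 -.108 .11
```

```text
pos [0.4719 0.0707 0.1883] psi 79.91 tilt [ 0.0008 -0.    ] q6 -1.48 gap 0.339 grip 39.9 f [ 0.4 -0.1 -1.9] t 30.3
shift(tool, before turn) [-0.157  -0.1536  0.0784] turn [ 0.01  0.05 -0.  ]
```

Request:
{"op": "drive_tool", "data": {"plan": [[-0.0314,-0.0307,0,0,0,0,-1],[-0.0314,-0.0307,0,0,0,0,-1],[-0.0314,-0.0307,0,0,0,0,-1],[-0.0314,-0.0307,0,0,0,0,-1],[-0.0314,-0.0307,0,0,0,0,-1],[0,0,0.03,0,0,0,-1],[0,0,0.03,0,0,0,-1],[0,0,0.012,0,0,0,-1],[0,0,0,0,0,0,-1],[0,0,0,0,0,0,-1]]}}

```text
t: 31.3
tcp_pos: [0.5998, -0.1077, 0.1157]
tool_rot: [0.088, 0.996, 0.0, -0.0]
force: [-0.1, -0.5, -0.4]
finger_gap: 0.336
gripper_force: 40.1
```

```bash
python3 go.py .5997 -.108 .093; python3 - <<'E'
from an import *
shot("wrist","wu5");d,C,m,z0=pts("wu5",(.5997,-.108),.06);z=C[...,2]
e=m&(dark(d)>0)&(z>.018)&(z<.03);p=C[e][:,:2]
hull=cv2.convexHull((p*1000).astype(np.float32))[:,0]/1000;far=hull[hull[:,0]<.6]
print("plinth",circ(far,.0395),len(far))
g=m&(gold(d)>0)&(z>.043)&(z<.0525);p=C[g][:,:2];print("foot",circ(p,None),z[g].min())
E
```

```text
pos [ 0.5998 -0.1077  0.1157] psi 79.93 tilt [-0.0007  0.0003] q6 -1.76 gap 0.336 grip 40.1 f [-0.1 -0.5 -0.4] t 31.3
shift(tool, before turn) [-0.     -0.0003  0.0227] turn [ 0.01 -0.04  0.  ]
plinth [ 599.7 -107.6] 33
foot [ 597.5 -106.7   26.7] 0.04617185962874332
```

View pics/wu5.png

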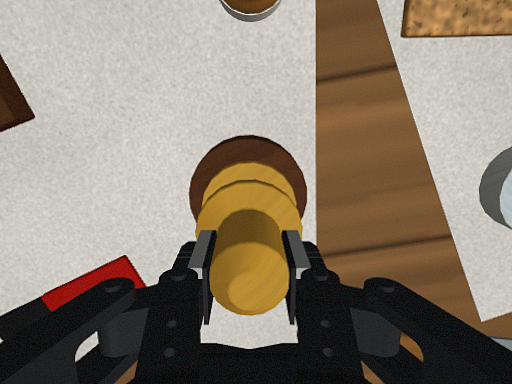

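The picture shows the urn over the round plinth, with its foot (202–296) centred on the disc (190–306) to within about 1 mm. I'll shift it 0.6 mm and lower it.

Request:
{"op": "drive_tool", "data": {"plan": [[-0.0002,-0.0006,0.01,0,0,0,-1],[0,0,0.007,0,0,0,-1],[0,0,0.003,0,0,0,-1],[0,0,0.001,0,0,0,-1],[0,0,0,0,0,0,-1],[0,0,0,0,0,0,-1],[0,0,0,0,0,0,-1]]}}

```text
t: 32.05
tcp_pos: [0.6001, -0.1087, 0.0953]
tool_rot: [0.088, 0.996, -0.0, 0.0]
force: [0.2, -0.3, -2.3]
finger_gap: 0.337
gripper_force: 40.1
```

Request:
{"op": "drive_tool", "data": {"plan": [[0,0,0.0006,0,0,0,-1],[0,0,0.0005,0,0,0,-1],[0,0,0,0,0,0,-1],[0,0,0,0,0,0,-1]]}}

```text
t: 32.45
tcp_pos: [0.5998, -0.1086, 0.0939]
tool_rot: [0.088, 0.996, 0.0, -0.0]
force: [-0.1, 0.9, -2.0]
finger_gap: 0.335
gripper_force: 40.1
```

Request:
{"op": "drive_tool", "data": {"plan": [[0,0,0.0005,0,0,0,-1],[0,0,0.0004,0,0,0,-1],[0,0,0,0,0,0,-1],[0,0,0,0,0,0,-1]]}}

```text
t: 32.85
tcp_pos: [0.5999, -0.1086, 0.0931]
tool_rot: [0.088, 0.996, -0.0, 0.0]
force: [-0.9, -0.1, -0.3]
finger_gap: 0.335
gripper_force: 40.1
```

Request:
{"op": "drive_tool", "data": {"plan": [[0,0,0.0005,0,0,0,-1],[0,0,0,0,0,0,-1],[0,0,0,0,0,0,-1]]}}

```text
t: 33.15
tcp_pos: [0.5999, -0.1086, 0.093]
tool_rot: [0.088, 0.996, -0.0, 0.0]
force: [-2.3, 0.5, 4.7]
finger_gap: 0.336
gripper_force: 40.7
```

Request:
{"op": "drive_tool", "data": {"plan": [[0,0,0,0,0,0,-0.2],[0,0,0,0,0,0,0.0],[0,0,0,0,0,0,0.4],[0,0,0,0,0,0,0.4],[0,0,0,0,0,0,0.4],[0,0,-0.02,0,0,0,0.4],[0,0,-0.04,0,0,0,0.4],[0,0,-0.04,0,0,0,0.4],[0,0,-0.04,0,0,0,0.4],[0,0,-0.03,0,0,0,0.4]]}}

```text
t: 34.15
tcp_pos: [0.6005, -0.1088, 0.2653]
tool_rot: [0.088, 0.996, -0.0, 0.001]
force: [0.3, 0.3, -1.7]
finger_gap: 0.7
gripper_force: 0.0
```

Request:
{"op": "drive_tool", "data": {"plan": [[0.0,-0.04,0,0,0,0,0.4],[0,-0.04,0,0,0,0,0.4],[0,0,0,0,0,0,0.4],[0,0,0,0,0,0,0.4]]}}

```text
t: 34.55
tcp_pos: [0.5855, -0.1881, 0.2623]
tool_rot: [0.089, 0.996, 0.0, -0.0]
force: [0.4, 0.6, 1.4]
finger_gap: 0.703
gripper_force: 0.0
```

```bash
python3 - <<'E'
from an import *
shot("wrist","we1");a=shot("scene","es")
for k,c,H in(("urn",(.6,-.108),.095),("pil",(.493,-.288),.094)):
    d,C,m,z0=pts("we1",c,.065);z=C[...,2];g=m&(gold(d)>0)&(z>.028)&(z<.13);e=m&(dark(d)>0)&(z>.018)&(z<.029)
    print(k,"max z",z[g].max().round(4),rect(C[g][:,:2]),"| plinth",rect(C[e][:,:2]))
    if k=="urn":
        hull=cv2.convexHull((C[e][:,:2]*1000).astype(np.float32))[:,0]/1000
        print(" plinth",circ(hull,.0395),"foot",circ(C[g&(z<.034)][:,:2]),"neck",circ(C[g&(z>.076)&(z<.108)][:,:2],.015))
E
cp pics/we1.png pics/we1v.png
```

```text
urn max z 0.119 c 594.2 -111.5 size 56.4x45.1 long-axis -47.2 | plinth c 595.4 -112.2 size 77.9x67.6 long-axis -43.5
 plinth [ 599.  -108.2] foot [ 600.8 -105.    27.7] neck [ 598.4 -107.9]
pil max z 0.1187 c 492.8 -287.1 size 56.5x56.1 long-axis -78.9 | plinth c 493.0 -287.4 size 80.4x79.5 long-axis -78.7
```

View pics/we1.png

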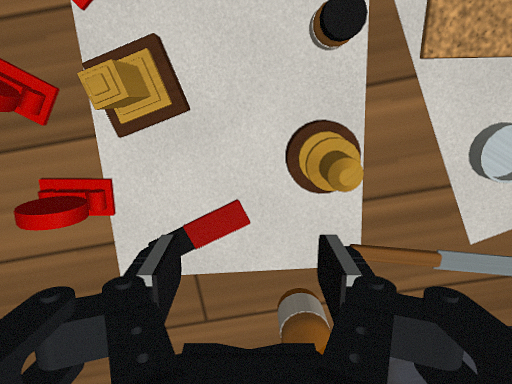

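View pics/es.png

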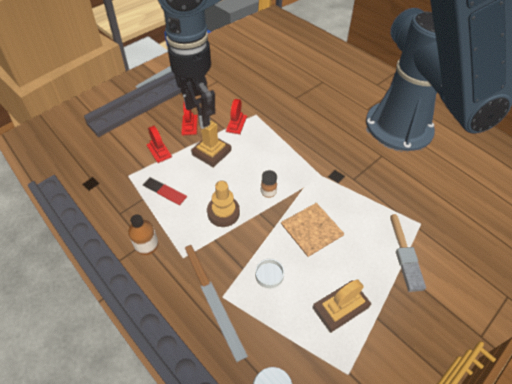

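Both views show all three ornaments upright on their own plinths: pillar at (135,85), urn at (325,158) in the wrist view, medallion at (345,300) in the scene view. The bystanders haven't moved. I'll check the medallion from the earlier view (wc1) and hand in.

```bash
python3 - <<'E'
from an import *
d,C,m,z0=pts("wc1",(.572,.246),.075);z=C[...,2];g=m&(gold(d)>0)&(z>.028)&(z<.034);e=m&(dark(d)>0)&(z>.018)&(z<.029)
print(rect(C[g][:,:2]),"|",rect(C[e][:,:2]),z[m&(gold(d)>0)].max())
from station import manip
s=manip.sense();print(s["t"],s["gripper_force"]);print(manip.sign_off())
E
```

```text
c 571.7 246.5 size 80.4x44.1 long-axis -12.1 | c 572.2 245.8 size 105.8x66.2 long-axis -11.7 0.11194938671650245
34.65 0.0
the job is handed in; nothing more can be done
None
```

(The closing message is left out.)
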